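# Register a ferrule ring and bring the heavier mandrel to it

### The job

We are about to open out the small thick brass ring on the steel plate: first slide it along the plate, without lifting it, until it sits snug against both stop pins, centred over the plate's hole. Then lift the two tapered mandrels clear of the wooden block one after the other to feel which is the heavier, solid one, setting the lighter back upright in a hole of the block. Finish while still holding the heavier one upright with its nose a little way inside the mouth of the ring, its weight carried by you and not by the ring, the ring still against its pins, and disturb nothing else on the bench.

Things in the scene. Friction and masses are not known exactly. Their poses are not given: they have to be found in the camera images.
- plate: fixed steel plate, 170 (its x) by 150 (y) by 25 mm high, left or right of the middle, turned up to 20 degrees; origin: centre of its underside. A 28 mm through hole lies 10 mm from its centre towards +x. Two smooth stop pins, 10 mm across, 15 mm tall, stand 20 mm from the hole centre along +x and 20 mm to either side: a ring pushed along +x settles between them, centred over the hole
- plate_hole (a point): centre of the plate's hole at the level of the plate's top face (25 mm above the bench); where the ring's centre ends when it is snug against both pins. Axes as the plate's
- ring: thick brass ring to be registered: 46 mm outside, 32 mm inside, 20 mm high, about 0.145 kg, lying flat on the plate on the side away from the pins; origin at the centre of its underside, z up
- block: fixed wooden tool block, 75 (its x) by 220 (y) by 60 mm high, on the side that the plate does not take, turned up to 20 degrees; origin: centre of its underside. Two 41 mm through holes lie on its y axis, 45 mm either side of its centre; thin punches stand at both ends, 98 mm from its centre, up to 45 mm above its top
- block_hole_1 (a point): centre of the hole at the block's +y side, at the block's top face (60 mm above the bench). A seated mandrel's origin lies 55 mm below it
- block_hole_2 (a point): centre of the hole at the block's -y side, at the block's top face
- mandrel_a: one of two outwardly identical steel mandrels, nose down in the block's holes, either in either. Origin: centre of the nose's end; z up its axis. Going up: nose cone, 16 mm across widening to 36 mm at 55 mm; shoulder disc 48 mm across, 55 to 61 mm, resting on the block's top; round grip 28 mm across, 61 to 116 mm. 0.2 to 0.7 kg: one is solid, the other hollow, at least 0.15 kg lighter; only hefting tells
- mandrel_b: the other mandrel: same sizes and origin as mandrel_a; either could be the heavier as far as one can see
- oil: bystander: small amber dropper bottle, 30 mm across, 75 mm tall, between plate and block; origin at the centre of its foot
- mallet: bystander: hide mallet lying at the far side: head 38 mm across and 75 mm long, wooden handle, 230 mm overall; origin on the bench under the handle's middle
- mouthpiece: bystander: black mouthpiece standing on its wide end at the far side, 27 mm across, 88 mm tall; origin at the centre of its foot
- bellring: bystander: thin wide brass ring, 80 mm outside, 72 mm inside, 9 mm high, lying on the bench at the far side; origin at the centre of its underside. Not the ring of this job
- driver: bystander: screwdriver, 170 mm long, lying at the left; origin on the bench under its middle
- tin: bystander: flat round metal tin, 56 mm across, 30 mm high, at the far side; origin at the centre of its underside
- file: bystander: small file with wooden grip, 115 mm long, 10 mm wide, 7 mm high, lying on the plate behind the stop pins, along the plate's y; origin at about the middle of its underside
- neck: bystander: curved brass instrument neck, about 165 by 70 mm and 27 mm high, lying at the far side; origin on the bench under its middle
Not all that is in view belongs to the job. Leave any purple or red look-alike of the ring alone. Leave any orange look-alike of the mandrel_a alone.

How it is judged:
On the way, in this order (a step that is already met when the one before it is completed fails the run):
1. the ring lies flat on the plate, snug against both stop pins (its centre within 3 mm of the hole's centre) (horizontal distance between ring and plate_hole below 0.003 m and angle between ring's own z axis and vertical below 0.1 rad and z of ring in the frame of plate_hole below 0.004 m), for 0.2 s.
2. both are hefted: the lighter mandrel is gripped and lifted, nose 10 mm or more above the block's top, while the heavier (which bears on the block with more than 4.4 N) stands in the block (((z of mandrel_a in the frame of block above 0.07 m and contact force between mandrel_a and the fingers above 1 N and linear speed of mandrel_a below 0.15 m/s and contact force between mandrel_b and block above 4.4 N) or (z of mandrel_b in the frame of block above 0.07 m and contact force between mandrel_b and the fingers above 1 N and linear speed of mandrel_b below 0.15 m/s and contact force between mandrel_a and block above 4.4 N))), for 0.3 s.
3. both mandrels stand upright in the block again, let go ((horizontal distance between mandrel_a and block_hole_1 below 0.012 m or horizontal distance between mandrel_a and block_hole_2 below 0.012 m) and z of each of mandrel_a, mandrel_b in the frame of block below 0.01 m and angle between each of mandrel_a, mandrel_b's own z axis and vertical below 0.15 rad and contact force between each of mandrel_a, mandrel_b and the fingers below 0.1 N and (horizontal distance between mandrel_b and block_hole_1 below 0.012 m or horizontal distance between mandrel_b and block_hole_2 below 0.012 m)), for 0.2 s.
4. the heavier is gripped and lifted, nose 10 mm or more above the block's top, while the lighter (which bears on the block with less than 4.4 N) stands in the block (((z of mandrel_a in the frame of block above 0.07 m and contact force between mandrel_a and the fingers above 1 N and linear speed of mandrel_a below 0.15 m/s and contact force between mandrel_b and block below 4.4 N and (horizontal distance between mandrel_b and block_hole_1 below 0.012 m or horizontal distance between mandrel_b and block_hole_2 below 0.012 m) and z of mandrel_b in the frame of block below 0.01 m and angle between mandrel_b's own z axis and vertical below 0.15 rad and contact force between mandrel_b and the fingers below 0.1 N) or (z of mandrel_b in the frame of block above 0.07 m and contact force between mandrel_b and the fingers above 1 N and linear speed of mandrel_b below 0.15 m/s and contact force between mandrel_a and block below 4.4 N and (horizontal distance between mandrel_a and block_hole_1 below 0.012 m or horizontal distance between mandrel_a and block_hole_2 below 0.012 m) and z of mandrel_a in the frame of block below 0.01 m and angle between mandrel_a's own z axis and vertical below 0.15 rad and contact force between mandrel_a and the fingers below 0.1 N))), for 0.3 s.
At the end, for the whole second after the job is handed in: Heavier mandrel held by the fingers, still, upright (7 deg), nose 2.5 mm or more inside the ring and within 9 mm of its centre, under 2 N on the ring, off the plate; ring flat within 3 mm of the hole centre; lighter mandrel upright in a hole of the block, shoulder down, let go (all of step 1 and linear speed of ring below 0.02 m/s and (((horizontal distance between mandrel_b and block_hole_1 below 0.012 m or horizontal distance between mandrel_b and block_hole_2 below 0.012 m) and z of mandrel_b in the frame of block below 0.01 m and angle between mandrel_b's own z axis and vertical below 0.15 rad and contact force between mandrel_b and the fingers below 0.1 N and contact force between mandrel_b and block below 4.4 N and contact force between mandrel_a and the fingers above 2 N and contact force between mandrel_a and ring below 2 N and contact force between mandrel_a and plate below 0.5 N and z of mandrel_a in the frame of ring below 0.0175 m and horizontal distance between mandrel_a and ring below 0.009 m and angle between mandrel_a's own z axis and vertical below 0.12 rad and linear speed of mandrel_a below 0.02 m/s) or ((horizontal distance between mandrel_a and block_hole_1 below 0.012 m or horizontal distance between mandrel_a and block_hole_2 below 0.012 m) and z of mandrel_a in the frame of block below 0.01 m and angle between mandrel_a's own z axis and vertical below 0.15 rad and contact force between mandrel_a and the fingers below 0.1 N and contact force between mandrel_a and block below 4.4 N and contact force between mandrel_b and the fingers above 2 N and contact force between mandrel_b and ring below 2 N and contact force between mandrel_b and plate below 0.5 N and z of mandrel_b in the frame of ring below 0.0175 m and horizontal distance between mandrel_b and ring below 0.009 m and angle between mandrel_b's own z axis and vertical below 0.12 rad and linear speed of mandrel_b below 0.02 m/s))); the arm keeps its last pose, push and grip.
It fails at once if the ring is lifted 10 mm or more off the plate (z of ring in the frame of plate_hole above 0.01 m).
It fails at once if a mandrel is tipped over (by more than 40 degrees) (angle between any of mandrel_a, mandrel_b's own z axis and vertical above 0.7 rad).
It fails at once if another thing on the bench is moved by more than 25 mm (distance of any of oil, mallet, mouthpiece, bellring, driver, tin, file, neck from where it was at the start of the episode above 0.025 m).
It also fails if it takes over 72 s, if anything falls off the work surface, if the arm or the gripper's body presses on something with over 40 N, if the wrist force passes 120 N, or if a joint passes its speed limit or range.

### The arm

A 6-joint arm with a two-finger parallel gripper is mounted at the origin on the work surface. World frame = base frame: x ahead of the robot, y to its left, z up, the work surface at z = 0. Lengths are in m, angles in rad, forces in N, time in s.
With the tool pointing down it reaches from about 0.325 to 0.9 m from the base axis. Payload 3.5 kg.
Tool frame: the origin (TCP) lies at the very end of the fingers, on their centre line; the grasp point (between the pads) lies 19 mm behind it; z points along the fingers, x is the direction in which the jaws open and shut, and the axes are right-handed (so a half turn about z gives the same grasp; the last joint's range is limited). The gripper opens to 85 mm and grips with 20 to 120 N. Pads are 22 mm wide; open, the fingers measure 114 mm over their backs; the gripper's body (76 mm by 85 mm) begins 54 mm behind the grasp point. The pads swing forward as they close: fully open they stand 13 mm farther back than shut.
Start: joints at [1.213, 0.276, -0.026, 1.268, 0, 1.467], TCP at [0.158, 0.605, 0.231] pointing down, gripper open.
Joint ranges: [-3.12, 3.12], [-0.85, 1.88], [-1.08, 1.24], [-1.95, 2.15], [-1.57, 1.53], [-3.14, 3.14]. Speed limits (rad/s): [2.57, 2.57, 3.14, 3.14, 3.14, 3.14].

### API

Orientations are given as a 3x3 rotation matrix whose columns are the frame's x, y, z axes.
In Python, from bench import sense, imaging, order gives the robot as it stands.
- The arm moves only by the tool play_rows, never from a script. Its argument "rows" is a list of rows, each a list of 3 entries, a list of its own where there are three numbers: the opening, from 0 (shut) to 1 (fully open), then the shift along the tool's x, y, z in cm, then the turn, a rotation vector about the tool's x, y, z in rad. A call has 1 to 12 rows; each row is the pose to reach, as a shift and turn from the pose commanded when the call began, along the tool's axes at that moment; what a row does not reach only later rows make up. A row lasts 1/8 s, in which the tool goes at most 62.5 mm and 10.7 degrees, less where a joint would pass 70% of its speed; a pose out of reach is approached as far as the arm can. A call with a gripper value outside its range is refused whole. The fingers move at their own pace and stop on an object; "squeeze" is the grip in N (left out, the last holds). Time passes only in rows, so rows that repeat a pose let the fingers close. It gives the time, the measured TCP pose, the force and the opening at its end, in the units of the state.
- sense(): the state, without advancing time (a new reading comes with each control period).
- imaging.get_image(name): name is "side" or "top"; returns the picture (400x640x3 uint8, red, green, blue); there is no depth.
- imaging.camera_model(name): a dict with "mtx" (3x3 intrinsics, pixels), "k1" (the pictures are not rectified: a ray, as slopes to the right and down, at radius r is drawn at 1 + k1 r^2 times it, then the intrinsics apply), "rvec" (rotation vector, rad) and "tvec" (3), from world to camera coordinates, as OpenCV has them. Camera axes: x right, y down, z forward; pixel columns grow to the right and rows downward; lengths in m; the calibration is good to about 2 mm. A picture is of the moment at which its call begins. camera_model takes no time and is no camera call.
- order.finish_job(): hands the job in, once; it reports no verdict.
The state is a dict: "t": time; "joint_positions": joint angles; "qd": joint speeds; "joint_efforts": joint torques, N m; "ee_pos": TCP position; "tool_rot": TCP orientation; "wrist_force": force on the tool from outside, world axes, zero at the start; "torque": the same for the moment, N m; "width": finger opening in m.
Only numpy, scipy, OpenCV 4.12 (cv2) and the standard library are available. Lean on these libraries where they do the work, as an engineer would, in place of code of your own. Each camera call takes 0.05 s, during which the arm holds its last target. There are 200 camera calls.

## Working session

There is one attempt and no reset: what is moved stays moved. The work goes in short steps, Python scripts to look and compute and a tool call to move; the robot and the scene stay as the last step left them, time stands still between calls to the robot, and variables do not carry over. Pictures are saved under pics/ and viewed, about 8 in all and at most 12, crops included, and the job is handed in when it is done.

Besides the shell and the picture viewer there is one more tool, called as name(argument=value, ...) on one line, values as JSON. play_rows: Moves the arm, as the interface text tells. Its arguments: {"type":"object","properties":{"rows":{"type":"array","items":{"type":"array"}},"squeeze":{"type":"number"}},"required":["rows"]}

```bash
mkdir -p pics; cat > h.py <<'E'
import numpy as np, cv2
from bench import sense, imaging, order
def cam(n):
    m=imaging.camera_model(n); K=np.array(m["mtx"],float); R=cv2.Rodrigues(np.array(m["rvec"],float))[0]; t=np.array(m["tvec"],float).ravel()
    return K,float(m["k1"]),R,t
def ray(n,u,v):
    K,k,R,t=cam(n)
    p=cv2.undistortPoints(np.array([[[u,v]]],float),K,np.array([k,0,0,0.]))[0,0]
    return -R.T@t, R.T@np.array([p[0],p[1],1])
def atz(n,u,v,z):
    c,d=ray(n,u,v); return c+d*(z-c[2])/d[2]
def proj(n,P):
    K,k,R,t=cam(n)
    return cv2.projectPoints(np.atleast_2d(np.array(P,float)),cv2.Rodrigues(R)[0],t,K,np.array([k,0,0,0.]))[0].reshape(-1,2)
def crop(n,name,box=None,s=1,im=None):
    im=imaging.get_image(n) if im is None else im
    im=im[:,:,::-1]
    if box: x0,y0,x1,y1=box; im=im[y0:y1,x0:x1]
    im=cv2.resize(np.ascontiguousarray(im),None,fx=s,fy=s,interpolation=cv2.INTER_CUBIC); cv2.imwrite("pics/"+name,im)
E
python3 - <<'E'
from h import *
a=imaging.get_image("top");b=imaging.get_image("side")
np.save("top0.npy",a);np.save("side0.npy",b)
crop("top","top0.png",im=a);crop("side","side0.png",im=b)
for n in("top","side"): K,k,R,t=cam(n);print(n,K.tolist(),k,-R.T@t,R[2])
print(sense())
E
```

```text
top [[419.866544542422, 0.0, 326.854488616202], [0.0, 419.866544542422, 202.61877260977465], [0.0, 0.0, 1.0]] -0.06702081268186601 [0.35740137 0.0136136  1.19568939] [ 0.17551873 -0.00250812 -0.9844729 ]
side [[428.92547332474516, 0.0, 319.53513429680817], [0.0, 428.92547332474516, 204.5165073087073], [0.0, 0.0, 1.0]] -0.0620104232181263 [0.47193397 0.97328993 0.71483431] [ 0.06459063 -0.82926499 -0.55511046]
{'t': 0.1, 'joint_positions': array([ 1.21263919e+00,  2.77077835e-01, -2.77854049e-02,  1.26798983e+00,
        5.68932293e-06,  1.46738858e+00]), 'qd': array([-0.00089223, -0.00049237,  0.00401081, -0.00026956,  0.00134317,
       -0.00026376]), 'joint_efforts': array([ 5.73008947e-04, -4.46706569e+01,  2.96128964e+01,  8.44890688e-03,
       -1.26291516e-04, -2.00288511e-06]), 'ee_pos': array([0.15725989, 0.60414547, 0.23023891]), 'tool_rot': array([[ 2.52002158e-01,  9.67726400e-01, -7.26315513e-04],
       [ 9.67724511e-01, -2.52003111e-01, -1.92423199e-03],
       [-2.04516387e-03, -2.17962710e-04, -9.99997885e-01]]), 'wrist_force': array([-0.11295552, -0.19182924, -0.93627016]), 'torque': array([-0.05645607, -0.03411334,  0.03813009]), 'width': 0.08563392412504044}
```

View pics/top0.png

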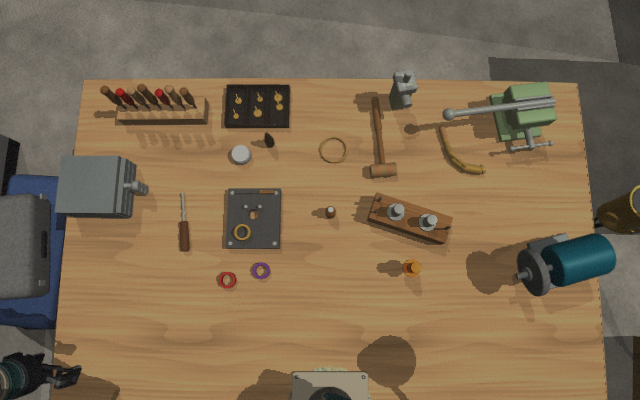

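View pics/side0.png

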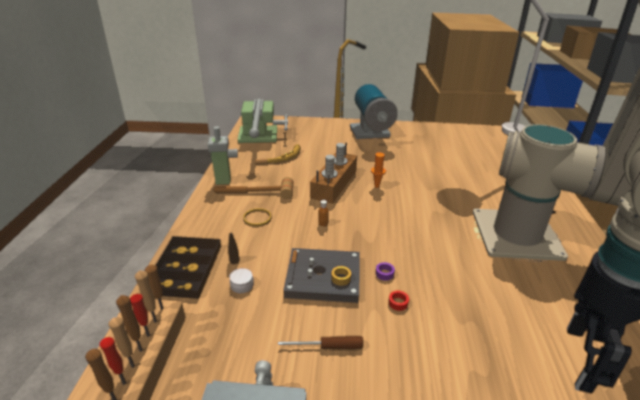

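The top view has the plate at (253,218), with the brass ring at (242,232) and the hole at about (253,213). The block is at (410,218), with mandrels at about (397,211) and (429,221). Things that could be confused with the targets:
- **Ring:** red ring (227,280), purple ring (261,270) and the thin bellring (333,150). I choose the small brass one on the plate.
- **Mandrels:** the orange one (412,268). I choose the two steel ones in the block.

Next I'll check these in close crops.

```bash
python3 - <<'E'
from h import *
a=np.load("top0.npy")[:,:,::-1]
A=cv2.resize(np.ascontiguousarray(a[180:256,212:294]),None,fx=7,fy=7,interpolation=cv2.INTER_CUBIC)[:, :400*2]
B=cv2.resize(np.ascontiguousarray(a[180:256,360:460]),None,fx=7,fy=7,interpolation=cv2.INTER_CUBIC)
for im,x0 in((A,212),(B,360)):
    for u in range(0,im.shape[1],70): cv2.putText(im,str(x0+u//7),(u,10),0,.35,(0,255,255),1);cv2.line(im,(u,0),(u,im.shape[0]),(0,255,255),1) if 0 else cv2.line(im,(u,12),(u,18),(0,255,255),1)
    for v in range(0,im.shape[0],70): cv2.putText(im,str(180+v//7),(0,v+4),0,.35,(0,255,255),1)
cv2.imwrite("pics/cA.png",A);cv2.imwrite("pics/cB.png",B)
E
```

```text
(no output)
```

View pics/cA.png

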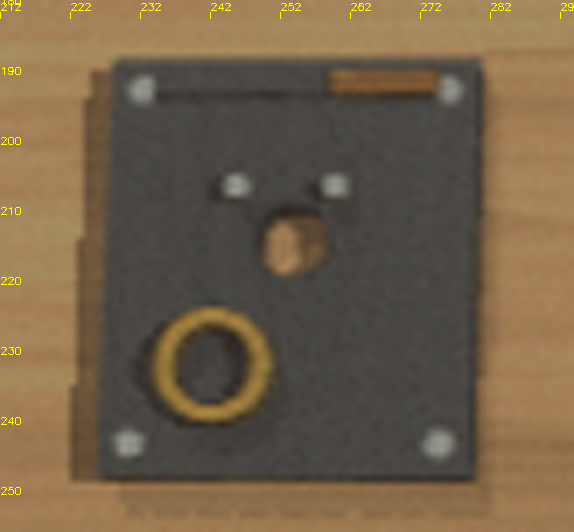

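View pics/cB.png

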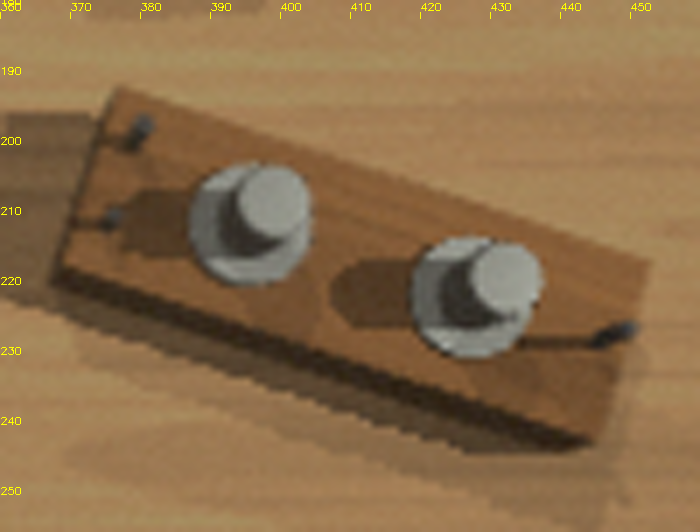

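The crop A ring is plain brass with its centre at crop (213,365), and the pins are at (238,186) and (336,186). Crop B shows grip tops at (274,202) and (506,279), and shoulders at (250,224) and (471,297). Next I fit the poses.

```bash
python3 - <<'E'
from h import *
def g(x0,u,v,z): return atz("top",(u+.5)/7-.5+x0,(v+.5)/7-.5+180,z)[:2]
P=[g(212,*q,.025) for q in((113,60),(482,58),(98,478),(474,480))]
pins=[g(212,*q,.040) for q in((238,186),(336,186))]
scr=[g(212,*q,.025) for q in((141,91),(449,91),(128,444),(438,445))]
hole=g(212,295,245,.025)
print("plate corners",np.round(P,4),"ctr",np.mean(P,0),"sides",np.linalg.norm(P[0]-P[1]),np.linalg.norm(P[2]-P[3]),np.linalg.norm(P[0]-P[2]),np.linalg.norm(P[1]-P[3]))
def ang(d): return np.degrees(np.arctan2(d[1],d[0]))
print("xang",ang(P[0]-P[2]),ang(P[1]-P[3]),"ydir-90",ang(P[0]-P[1])-90,ang(P[2]-P[3])-90)
print("scr xang",ang(scr[0]-scr[2]),ang(scr[1]-scr[3]),ang(scr[0]-scr[1])-90,ang(scr[2]-scr[3])-90,np.mean(scr,0))
print("pins",pins,np.linalg.norm(pins[0]-pins[1]),ang(pins[0]-pins[1])-90,"hole",hole)
print("ring",g(212,213,365,.045),"d",np.linalg.norm(g(212,154,365,.045)-g(212,272,365,.045)))
B=[g(360,*q,.06) for q in((117,88),(652,263),(62,268),(600,440))]
print("block",np.round(B,4),np.mean(B,0),np.linalg.norm(B[0]-B[1]),np.linalg.norm(B[2]-B[3]),np.linalg.norm(B[0]-B[2]),np.linalg.norm(B[1]-B[3]))
print("ang",ang(B[0]-B[2]),ang(B[1]-B[3]),ang(B[0]-B[1])-90,ang(B[2]-B[3])-90)
for n,a,b in(("L",(274,202),(250,224)),("R",(506,279),(471,297))): print(n,g(360,*a,.121),g(360,*b,.066))
print("punch tips z.105",g(360,143,122,.105),g(360,113,214,.09),g(360,628,328,.105))
print("oil",atz("top",330,209,.075))
s=sense();print(s['joint_positions'])
# side check crop
S=np.load("side0.npy")
crop("side","s1.png",(280,140,400,300),5,im=S)
print(proj("side",[[*g(212,213,365,.045),.045],[*g(360,274,202,.121),.121],[*g(360,506,279,.121),.121],[*hole,.025]]+[[*p,.04] for p in pins]))
E
```

```text
plate corners [[0.6067 0.2942]
 [0.6082 0.1432]
 [0.4365 0.2926]
 [0.4368 0.1424]] ctr [0.52201889 0.21808904] sides 0.151004283933245 0.15019599117787474 0.1702150121764989 0.1714007697169414
xang 0.5562548193869964 0.28464319464143334 ydir-90 0.5771018594001305 0.12560968064896372
scr xang 0.4072727639278944 -0.2892608140487415 0.27335734398013756 0.23158749297829218 [0.52222292 0.21914408]
pins [array([0.55223757, 0.23796628]), array([0.55245111, 0.19868067])] 0.0392861862286615 0.3114344545282819 hole [0.53077069 0.21688065]
ring [0.47986267 0.24418961] d 0.04668907380527474
block [[ 0.59   -0.1258]
 [ 0.5211 -0.3356]
 [ 0.5182 -0.1031]
 [ 0.4516 -0.312 ]] [ 0.5202186 -0.219115 ] 0.2208940273109635 0.21925872414435787 0.07531859186408485 0.07346896193115238
ang -17.50972064987879 -18.7745250102698 -18.169636927876823 -17.686529161143255
L [ 0.53464278 -0.17604702] [ 0.53497495 -0.17613701]
R [ 0.50613071 -0.26180285] [ 0.50662365 -0.26188643]
punch tips z.105 [ 0.56771665 -0.12987756] [ 0.5348121 -0.1197524] [ 0.4899341  -0.31150947]
oil [0.53972347 0.00217123 0.075     ]
[ 1.21263919e+00  2.77077835e-01 -2.77854049e-02  1.26798983e+00
  5.68932293e-06  1.46738858e+00]
[[340.1866982  271.92719302]
 [328.93883469 156.36900179]
 [339.68707333 144.36648549]
 [318.89862011 268.98537898]
 [308.91968198 269.71861158]
 [310.53768179 258.56355622]]
```

View pics/s1.png

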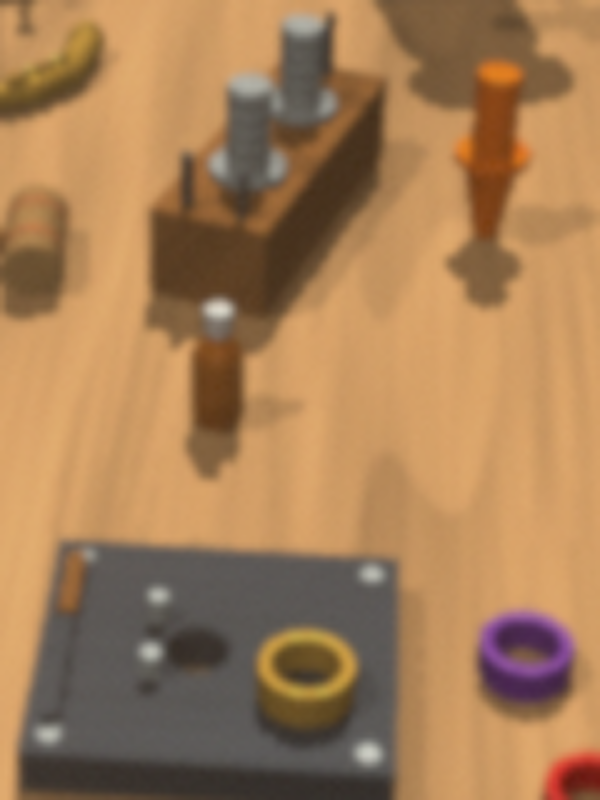

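The side picture agrees with the projections to about 1–2 px. The ring is at (0.480,0.244) and the hole at (0.5323,0.2183) with the plate turned about 0.3°. The mandrels are at (0.535,-0.176) and (0.506,-0.262), and the block is turned about -18°. First I move above the ring with the jaws along y.

```bash
cat >> h.py <<'E'
def go(x,y,z,ang=None):
    s=sense();R=s['tool_rot'];d=np.array([x,y,z])-s['ee_pos']
    a=np.degrees(np.arctan2(R[1,0],R[0,0])); 
    print("t",round(s['t'],2),"pos",s['ee_pos'].round(4),"xang",a.round(2),"tilt",R[:,2].round(4),"F",np.round(s['wrist_force'],2),"w",round(s['width'],4))
    sh=R.T@d*100
    if ang is not None:
        T=np.array([[np.cos(ang),np.sin(ang),0],[np.sin(ang),-np.cos(ang),0],[0,0,-1]]).T
        T=np.column_stack([[np.cos(ang),np.sin(ang),0],[np.sin(ang),-np.cos(ang),0],[0,0,-1]])
        print("turn",cv2.Rodrigues(R.T@T)[0].ravel().round(4))
    print("shift cm",sh.round(2))
E
python3 - <<'E'
from h import *
go(.480,.244,.12,np.radians(90.3))
E
```

```text
t 0.1 pos [0.1573 0.6041 0.2302] xang 75.4 tilt [-7.0e-04 -1.9e-03 -1.0e+00] F [-0.11 -0.19 -0.94] w 0.0856
turn [-0.0005  0.002  -0.26  ]
shift cm [-26.7   40.31  11.07]
```

play_rows(rows=[[0.85, [-6.7, 10.1, 0], [0, 0, -0.13]], [0.85, [-13.4, 20.2, 2], [0, 0, -0.26]], [0.85, [-20, 30.2, 5], [0, 0.002, -0.26]], [0.85, [-26.7, 40.3, 9], [0, 0.002, -0.26]], [0.85, [-26.7, 40.3, 11], [0, 0.002, -0.26]], [0.85, [-26.7, 40.3, 11], [0, 0.002, -0.26]], [0.85, [-26.7, 40.3, 11], [0, 0.002, -0.26]], [0.85, [-26.7, 40.3, 11], [0, 0.002, -0.26]], [0.85, [-26.7, 40.3, 11], [0, 0.002, -0.26]]], squeeze=20)

```text
t: 1.23
ee_pos: [0.4812, 0.2415, 0.1194]
tool_rot: [[0.001, 1.0, -0.002], [1.0, -0.001, 0.0], [0.0, -0.002, -1.0]]
wrist_force: [-0.0, 0.5, 0.8]
width: 0.0724
```

```bash
python3 - <<'E'
from h import *
go(.480,.244,.028,np.radians(90.3))
E
```

```text
t 1.23 pos [0.4812 0.2415 0.1194] xang 89.95 tilt [-2.4e-03  3.0e-04 -1.0e+00] F [-0.05  0.48  0.81] w 0.0724
turn [-0.0024 -0.0003 -0.006 ]
shift cm [ 0.24 -0.1   9.14]
```

play_rows(rows=[[0.85, [0.2, -0.1, 4], [0, 0, 0]], [0.85, [0.2, -0.1, 7], [0, 0, 0]], [0.85, [0.2, -0.1, 9], [0, 0, 0]], [0.85, [0.2, -0.1, 9], [0, 0, 0]], [0.85, [0.2, -0.1, 9], [0, 0, 0]], [0.5, [0.2, -0.1, 9], [0, 0, 0]], [0.45, [0.2, -0.1, 9], [0, 0, 0]], [0.4, [0.2, -0.1, 9], [0, 0, 0]], [0.4, [0.2, -0.1, 9], [0, 0, 0]], [0.4, [0.2, -0.1, 9], [0, 0, 0]]])

```text
t: 2.48
ee_pos: [0.4802, 0.2474, 0.0328]
tool_rot: [[-0.005, 1.0, 0.002], [1.0, 0.005, 0.003], [0.003, 0.002, -1.0]]
wrist_force: [-2.2, -1.0, 6.4]
width: 0.0453
```

```bash
python3 - <<'E'
from h import *
go(.530,.2183,.030,np.radians(90.3))
crop("side","s2.png",(270,200,400,310),5)
E
```

```text
t 2.48 pos [0.4802 0.2474 0.0328] xang 90.3 tilt [ 0.0023  0.0027 -1.    ] F [-2.2  -0.98  6.39] w 0.0453
turn [ 0.0023 -0.0027 -0.0001]
shift cm [-2.93  4.96  0.28]
```

View pics/s2.png

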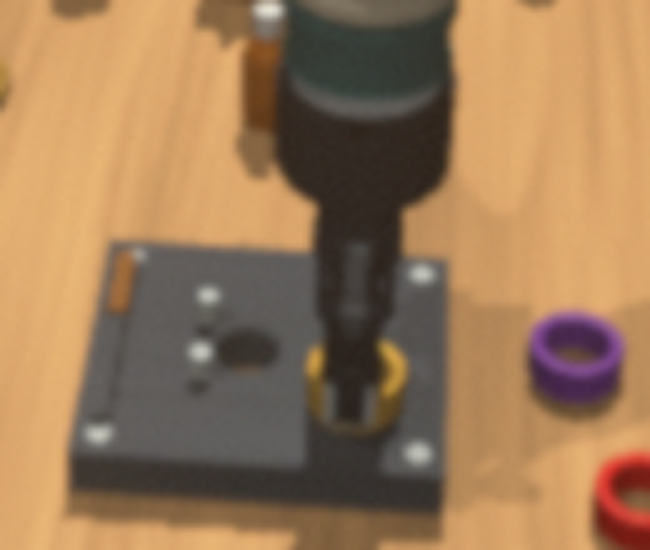

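The fingers hold the ring (width 45 mm), pressing down slightly. I ease up 2 mm and slide it to just short of the pins.

play_rows(rows=[[0.4, [0, 0, -0.2], [0, 0, 0]], [0.4, [-0.6, 1.0, -0.2], [0, 0, 0]], [0.4, [-1.2, 2.0, -0.2], [0, 0, 0]], [0.4, [-1.8, 3.0, -0.2], [0, 0, 0]], [0.4, [-2.4, 4.0, -0.2], [0, 0, 0]], [0.4, [-2.9, 4.7, -0.2], [0, 0, 0]], [0.4, [-2.9, 4.7, -0.2], [0, 0, 0]], [0.4, [-2.9, 4.7, -0.2], [0, 0, 0]]])

```text
t: 3.52
ee_pos: [0.526, 0.2183, 0.0331]
tool_rot: [[-0.005, 1.0, -0.0], [1.0, 0.005, 0.002], [0.002, -0.0, -1.0]]
wrist_force: [-0.8, 0.9, -1.9]
width: 0.0453
```

```bash
python3 - <<'E'
from h import *
go(.5323,.2183,.030,np.radians(90.3))
E
```

```text
t 3.52 pos [0.526  0.2183 0.0331] xang 90.3 tilt [-5.e-04  2.e-03 -1.e+00] F [-0.77  0.91 -1.91] w 0.0453
turn [-0.0005 -0.002   0.    ]
shift cm [-0.    0.63  0.31]
```

play_rows(rows=[[0.75, [0, 0, 0], [0, 0, 0]], [0.75, [0, 0, 0], [0, 0, 0]], [0.75, [0, 0, 0], [0, 0, 0]], [0.75, [0, 0, -2], [0, 0, 0]], [0.75, [0, 0, -4.5], [0, 0, 0]], [0, [0, -3, -4.5], [0, 0, 0]], [0, [0, -5.5, -4.5], [0, 0, 0]], [0, [0, -5.5, -3], [0, 0, 0]], [0, [0, -5.5, -0.5], [0, 0, 0]], [0, [0, -5.5, 0.3], [0, 0, 0]], [0, [0, -5.5, 0.3], [0, 0, 0]], [0, [0, -5.5, 0.3], [0, 0, 0]]])

```text
t: 5.03
ee_pos: [0.4724, 0.2182, 0.0307]
tool_rot: [[-0.005, 1.0, 0.001], [1.0, 0.005, 0.002], [0.002, 0.001, -1.0]]
wrist_force: [0.6, 0.1, -0.2]
width: 0.0003
```

```bash
python3 - <<'E'
from h import *
go(.490,.2185,.030,np.radians(90.3))
crop("side","s3.png",(270,200,400,310),5)
E
```

```text
t 5.03 pos [0.4724 0.2182 0.0307] xang 90.29 tilt [ 0.0014  0.0023 -1.    ] F [ 0.57  0.08 -0.24] w 0.0003
turn [ 0.0014 -0.0023 -0.0001]
shift cm [0.02 1.76 0.07]
```

View pics/s3.png

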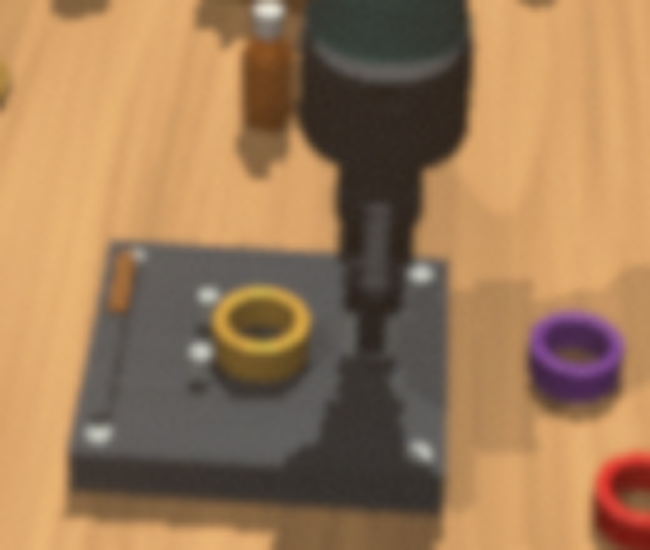

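The ring stands free just short of the pins at crop (262,320). Next I push along +x with the shut fingers, slowly, until the force rises.

play_rows(rows=[[0, [0, 0.8, 0.1], [0, 0, 0]], [0, [0, 1.4, 0.1], [0, 0, 0]], [0, [0, 1.8, 0.1], [0, 0, 0]], [0, [0, 2.1, 0.1], [0, 0, 0]], [0, [0, 2.4, 0.1], [0, 0, 0]], [0, [0, 2.6, 0.1], [0, 0, 0]], [0, [0, 2.6, 0.1], [0, 0, 0]], [0, [0, 2.6, 0.1], [0, 0, 0]]])

```text
t: 6.08
ee_pos: [0.4965, 0.2181, 0.029]
tool_rot: [[-0.005, 1.0, -0.001], [1.0, 0.005, 0.002], [0.002, -0.001, -1.0]]
wrist_force: [-4.4, -0.1, 2.1]
width: -0.0002
```

play_rows(rows=[[0, [0, 0.2, 0], [0, 0, 0]], [0, [0, 0.5, 0], [0, 0, 0]], [0, [0, 0.5, 0], [0, 0, 0]], [0, [0, 0.5, 0], [0, 0, 0]], [0, [0, 0.5, 0], [0, 0, 0]]])

```text
t: 6.7
ee_pos: [0.4967, 0.218, 0.0284]
tool_rot: [[-0.006, 1.0, -0.01], [1.0, 0.006, 0.002], [0.002, -0.01, -1.0]]
wrist_force: [-12.5, 2.2, 8.8]
width: 0.0002
```

```bash
python3 - <<'E'
from h import *
go(.45,.2185,.030,np.radians(90.3))
E
```

```text
t 6.7 pos [0.4967 0.218  0.0284] xang 90.35 tilt [-0.0103  0.002  -0.9999] F [-12.51   2.18   8.78] w 0.0002
turn [-0.0103 -0.002   0.001 ]
shift cm [ 0.08 -4.67 -0.11]
```

The ring is seated: 8 N more push moved it only 0.2 mm. I back off, rise, take a picture to check, and then travel to the block.

play_rows(rows=[[0, [0, -0.8, 0], [0, 0, 0]], [0, [0, -2.5, 0], [0, 0, 0]], [0.4, [0, -4, -4], [0, 0, 0]], [0.4, [0, -4, -10], [0, 0, 0]], [0.5, [0, -4, -16], [0, 0, 0]], [0.5, [0, -4, -20], [0, 0, 0]], [0.5, [0, -4, -20], [0, 0, 0]]])

```text
t: 7.58
ee_pos: [0.4653, 0.2185, 0.2338]
tool_rot: [[-0.005, 1.0, 0.01], [1.0, 0.005, 0.005], [0.005, 0.01, -1.0]]
wrist_force: [0.2, 0.0, -0.1]
width: 0.0426
```

```bash
python3 - <<'E'
from h import *
go(.5346,-.176,.22,np.radians(162.1))
a=imaging.get_image("side");np.save("side4.npy",a)
crop("side","s4.png",(290,235,360,295),8,im=a)
print(proj("side",[[.5323,.2183,.045]]), "crop", (proj("side",[[.5323,.2183,.045]])-[290,235])*8)
E
```

```text
t 7.58 pos [0.4653 0.2185 0.2338] xang 90.3 tilt [ 0.0102  0.0047 -0.9999] F [ 0.16  0.05 -0.12] w 0.0426
turn [ 0.0118  0.0024 -1.2531]
shift cm [-39.49   6.71   1.27]
[[318.2623049  262.97215925]] crop [[226.09843924 223.777274  ]]
```

View pics/s4.png

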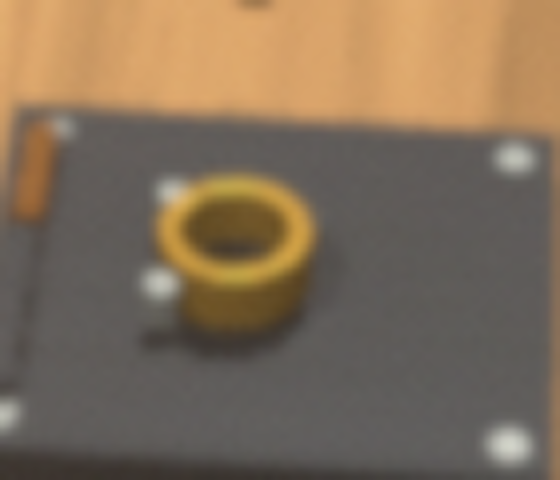

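The ring sits against both pins, with its centre at crop (236,228). The prediction was (226,224), and the side camera reads about 1.3 px off everywhere. Now I go over to the left mandrel.

play_rows(rows=[[0.6, [-4, 0.7, 0], [0.011, 0.002, -0.18]], [0.6, [-9, 1.5, 0], [0.011, 0.002, -0.36]], [0.6, [-14, 2.4, 0], [0.011, 0.002, -0.54]], [0.6, [-19, 3.2, 0], [0.011, 0.002, -0.72]], [0.6, [-24, 4.1, 0], [0.011, 0.002, -0.9]], [0.6, [-30, 5.1, 0.4], [0.011, 0.002, -1.08]], [0.6, [-35, 6, 0.8], [0.011, 0.002, -1.25]], [0.6, [-39.5, 6.7, 1.3], [0.012, 0.002, -1.253]], [0.6, [-39.5, 6.7, 1.3], [0.012, 0.002, -1.253]], [0.6, [-39.5, 6.7, 1.3], [0.012, 0.002, -1.253]], [0.6, [-39.5, 6.7, 1.3], [0.012, 0.002, -1.253]], [0.6, [-39.5, 6.7, 1.3], [0.012, 0.002, -1.253]]])

```text
t: 9.12
ee_pos: [0.5313, -0.1759, 0.2155]
tool_rot: [[-0.952, 0.306, -0.01], [0.306, 0.952, -0.003], [0.009, -0.006, -1.0]]
wrist_force: [-0.1, -0.3, -0.0]
width: 0.0513
```

```bash
python3 - <<'E'
from h import *
go(.5346,-.176,.078,np.radians(162.1))
E
```

```text
t 9.12 pos [ 0.5313 -0.1759  0.2155] xang 162.18 tilt [-0.0099 -0.0031 -0.9999] F [-0.09 -0.25 -0.03] w 0.0513
turn [-0.006  -0.0085  0.0015]
shift cm [-0.44  0.17 13.75]
```

play_rows(rows=[[0.6, [-0.3, 0.1, 5], [-0.006, -0.0085, 0]], [0.6, [-0.3, 0.1, 9], [-0.006, -0.0085, 0]], [0.6, [-0.3, 0.1, 12], [-0.006, -0.0085, 0]], [0.6, [-0.3, 0.1, 13.6], [-0.006, -0.0085, 0]], [0.6, [-0.3, 0.1, 13.6], [-0.006, -0.0085, 0]], [0.6, [-0.3, 0.1, 13.6], [-0.006, -0.0085, 0]]], squeeze=50)

```text
t: 9.88
ee_pos: [0.5345, -0.1778, 0.0809]
tool_rot: [[-0.952, 0.307, 0.002], [0.307, 0.952, -0.001], [-0.003, -0.0, -1.0]]
wrist_force: [0.4, 0.2, 0.7]
width: 0.0515
```

```bash
python3 - <<'E'
from h import *
go(.5346,-.176,.078,np.radians(162.1))
a=imaging.get_image("side")
crop("side","s5.png",(300,130,370,200),7,im=a)
E
```

```text
t 9.88 pos [ 0.5345 -0.1778  0.0809] xang 162.11 tilt [ 0.0024 -0.0012 -1.    ] F [0.42 0.24 0.66] w 0.0515
turn [-0.0004  0.0027  0.0001]
shift cm [0.05 0.18 0.29]
```

View pics/s5.png

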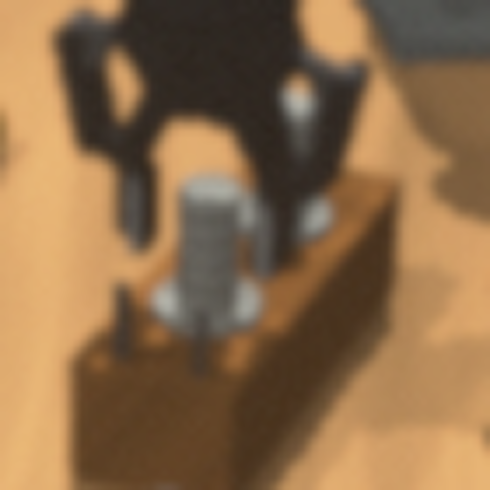

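The fingers straddle the left mandrel's grip. I close and lift.

play_rows(rows=[[0.6, [0, 0.15, 0.2], [0, 0, 0]], [0.2, [0, 0.15, 0.2], [0, 0, 0]], [0.2, [0, 0.15, 0.2], [0, 0, 0]], [0.2, [0, 0.15, 0.2], [0, 0, 0]], [0.2, [0, 0.15, 0.2], [0, 0, 0]], [0.2, [0, 0.15, 0.2], [0, 0, 0]], [0.2, [0, 0.15, 0.2], [0, 0, 0]]])

```text
t: 10.8
ee_pos: [0.5337, -0.1761, 0.078]
tool_rot: [[-0.952, 0.307, 0.0], [0.307, 0.952, -0.0], [-0.0, -0.0, -1.0]]
wrist_force: [-2.6, 0.7, 5.4]
width: 0.0266
```

```bash
python3 - <<'E'
from h import *
go(.5346,-.176,.078,np.radians(162.1))
E
```

```text
t 10.8 pos [ 0.5337 -0.1761  0.078 ] xang 162.09 tilt [ 2.e-04 -1.e-04 -1.e+00] F [-2.58  0.74  5.41] w 0.0266
turn [-0.      0.0002 -0.0001]
shift cm [-0.08  0.03  0.  ]
```

play_rows(rows=[[0.2, [0, 0, -1], [0, 0, 0]], [0.2, [0, 0, -2.4], [0, 0, 0]], [0.2, [0, 0, -3.8], [0, 0, 0]], [0.2, [0, 0, -5.2], [0, 0, 0]], [0.2, [0, 0, -6.6], [0, 0, 0]], [0.2, [0, 0, -8], [0, 0, 0]], [0.2, [0, 0, -8.5], [0, 0, 0]], [0.2, [0, 0, -8.5], [0, 0, 0]], [0.2, [0, 0, -8.5], [0, 0, 0]], [0.2, [0, 0, -8.5], [0, 0, 0]], [0.2, [0, 0, -8.5], [0, 0, 0]], [0.2, [0, 0, -8.5], [0, 0, 0]]])

```text
t: 12.3
ee_pos: [0.5336, -0.176, 0.1622]
tool_rot: [[-0.952, 0.308, -0.0], [0.308, 0.952, 0.0], [0.0, -0.0, -1.0]]
wrist_force: [0.1, -0.7, -5.8]
width: 0.0264
```

```bash
python3 - <<'E'
from h import *
go(.5337,-.1761,.078,np.radians(162.1))
a=imaging.get_image("side")
go(.5337,-.1761,.078)
crop("side","s6.png",(290,120,380,210),6,im=a)
E
```

```text
t 12.3 pos [ 0.5336 -0.176   0.1622] xang 162.09 tilt [-4.e-04  1.e-04 -1.e+00] F [ 0.09 -0.67 -5.82] w 0.0264
turn [-0.     -0.0004 -0.0002]
shift cm [-0.02 -0.    8.42]
t 12.35 pos [ 0.5336 -0.176   0.1623] xang 162.09 tilt [-2.e-04  0.e+00 -1.e+00] F [-0.11 -0.12 -5.82] w 0.0269
shift cm [-0.01 -0.01  8.43]
```

View pics/s6.png

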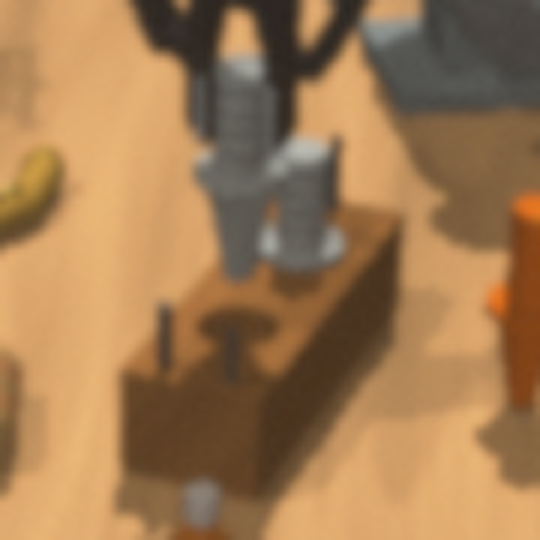

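The left mandrel hangs upright and clear of the block, and weighs 5.8 N. That is above 4.4 N, so it should be the heavier one. I set it back, then heft the other.

play_rows(rows=[[0.2, [0, 0, 2], [0, 0, 0]], [0.2, [0, 0, 4], [0, 0, 0]], [0.2, [0, 0, 6], [0, 0, 0]], [0.2, [0, 0, 7.5], [0, 0, 0]], [0.2, [0, 0, 8.3], [0, 0, 0]], [0.2, [0, 0, 8.5], [0, 0, 0]], [0.2, [0, 0, 8.5], [0, 0, 0]], [0.6, [0, 0, 8.5], [0, 0, 0]], [0.6, [0, 0, 8.5], [0, 0, 0]], [0.6, [0, 0, 8.5], [0, 0, 0]], [0.6, [0, 0, 8.5], [0, 0, 0]]])

```text
t: 13.72
ee_pos: [0.534, -0.1762, 0.0778]
tool_rot: [[-0.952, 0.308, 0.001], [0.308, 0.952, -0.0], [-0.001, -0.0, -1.0]]
wrist_force: [-0.2, -0.6, 0.2]
width: 0.0514
```

```bash
python3 - <<'E'
from h import *
go(.506,-.262,.16,np.radians(162.1))
E
```

```text
t 13.72 pos [ 0.534  -0.1762  0.0778] xang 162.09 tilt [ 8.e-04 -4.e-04 -1.e+00] F [-0.23 -0.62  0.16] w 0.0514
turn [-0.0001  0.0008 -0.0002]
shift cm [ 0.02 -9.03 -8.22]
```

play_rows(rows=[[0.6, [0, 0, -4], [0, 0, 0]], [0.6, [0, 0, -8], [0, 0, 0]], [0.6, [0, -1.5, -8.2], [0, 0, 0]], [0.6, [0, -5, -8.2], [0, 0, 0]], [0.6, [0, -9, -8.2], [0, 0, 0]], [0.6, [0, -9, -8.2], [0, 0, 0]], [0.6, [0, -9, -7], [0, 0, 0]], [0.6, [0, -9, -4], [0, 0, 0]], [0.6, [0, -9, -1], [0, 0, 0]], [0.6, [0, -9, 0], [0, 0, 0]], [0.6, [0, -9, 0], [0, 0, 0]]])

```text
t: 15.1
ee_pos: [0.5053, -0.2605, 0.0763]
tool_rot: [[-0.952, 0.307, -0.002], [0.307, 0.952, 0.001], [0.002, 0.001, -1.0]]
wrist_force: [-0.3, 0.2, -0.1]
width: 0.0512
```

play_rows(rows=[[0.2, [0, 0, 0], [0, 0, 0]], [0.2, [0, 0, 0], [0, 0, 0]], [0.2, [0, 0, 0], [0, 0, 0]], [0.2, [0, 0, 0], [0, 0, 0]], [0.2, [0, 0, 0], [0, 0, 0]]])

```text
t: 15.72
ee_pos: [0.5069, -0.2621, 0.0788]
tool_rot: [[-0.952, 0.307, 0.002], [0.307, 0.952, -0.001], [-0.002, -0.0, -1.0]]
wrist_force: [-0.7, 0.7, 6.0]
width: 0.0271
```

```bash
python3 - <<'E'
from h import *
go(.506,-.262,.16,np.radians(162.1))
E
```

```text
t 15.72 pos [ 0.5069 -0.2621  0.0788] xang 162.09 tilt [ 0.002 -0.001 -1.   ] F [-0.68  0.74  5.97] w 0.0271
turn [-0.0003  0.0022 -0.0001]
shift cm [ 0.07 -0.02 -8.12]
```

play_rows(rows=[[0.2, [0, 0, -1], [0, 0, 0]], [0.2, [0, 0, -2.4], [0, 0, 0]], [0.2, [0, 0, -3.8], [0, 0, 0]], [0.2, [0, 0, -5.2], [0, 0, 0]], [0.2, [0, 0, -6.6], [0, 0, 0]], [0.2, [0, 0, -8], [0, 0, 0]], [0.2, [0, 0, -8.5], [0, 0, 0]], [0.2, [0, 0, -8.5], [0, 0, 0]], [0.2, [0, 0, -8.5], [0, 0, 0]], [0.2, [0, 0, -8.5], [0, 0, 0]], [0.2, [0, 0, -8.5], [0, 0, 0]], [0.2, [0, 0, -8.5], [0, 0, 0]]])

```text
t: 17.23
ee_pos: [0.5059, -0.2616, 0.1622]
tool_rot: [[-0.952, 0.307, -0.0], [0.307, 0.952, 0.0], [0.0, 0.0, -1.0]]
wrist_force: [0.8, -0.7, -2.3]
width: 0.0269
```

```bash
python3 - <<'E'
from h import *
go(.506,-.262,.16)
a=imaging.get_image("side")
go(.506,-.262,.16)
crop("side","s7.png",(290,120,380,210),6,im=a)
E
```

```text
t 17.23 pos [ 0.5059 -0.2616  0.1622] xang 162.09 tilt [-4.e-04  2.e-04 -1.e+00] F [ 0.75 -0.68 -2.27] w 0.0269
shift cm [-0.02 -0.04  0.22]
t 17.27 pos [ 0.5059 -0.2616  0.1623] xang 162.09 tilt [-2.e-04  1.e-04 -1.e+00] F [-0.39  0.45 -2.21] w 0.0267
shift cm [-0.02 -0.03  0.23]
```

View pics/s7.png

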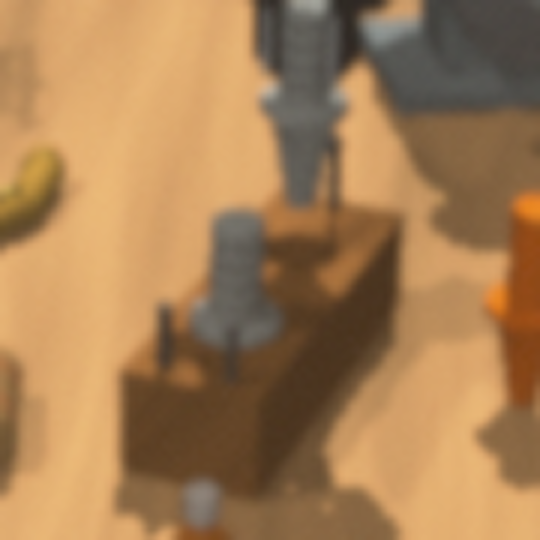

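The right mandrel weighs 2.3 N, so it is the hollow one, and the left one stands in the block. I set the right one back in its hole and return to the left.

play_rows(rows=[[0.2, [0, 0, 2], [0, 0, 0]], [0.2, [0, 0, 4], [0, 0, 0]], [0.2, [0, 0, 6], [0, 0, 0]], [0.2, [0, 0, 7.5], [0, 0, 0]], [0.2, [0, 0, 8.3], [0, 0, 0]], [0.2, [0, 0, 8.5], [0, 0, 0]], [0.2, [0, 0, 8.5], [0, 0, 0]], [0.6, [0, 0, 8.5], [0, 0, 0]], [0.6, [0, 0, 8.5], [0, 0, 0]], [0.6, [0, 0, 8.5], [0, 0, 0]], [0.6, [0, 0, 8.5], [0, 0, 0]], [0.6, [0, 0, 8.5], [0, 0, 0]]])

```text
t: 18.77
ee_pos: [0.506, -0.2617, 0.0774]
tool_rot: [[-0.952, 0.307, -0.0], [0.307, 0.952, -0.0], [0.0, -0.0, -1.0]]
wrist_force: [-0.3, -0.0, 0.4]
width: 0.0512
```

play_rows(rows=[[0.6, [0, 0, -4], [0, 0, 0]], [0.6, [0, 0, -8], [0, 0, 0]], [0.6, [0, 1.5, -8.2], [0, 0, 0]], [0.6, [0, 5, -8.2], [0, 0, 0]], [0.6, [0, 9, -8.2], [0, 0, 0]], [0.6, [0, 9, -8.2], [0, 0, 0]], [0.6, [0, 9, -7], [0, 0, 0]], [0.6, [0, 9, -4], [0, 0, 0]], [0.6, [0, 9, -1], [0, 0, 0]], [0.6, [0, 9, 0], [0, 0, 0]], [0.6, [0, 9, 0], [0, 0, 0]]])

```text
t: 20.15
ee_pos: [0.5326, -0.1763, 0.0764]
tool_rot: [[-0.951, 0.308, -0.002], [0.308, 0.951, 0.001], [0.002, 0.0, -1.0]]
wrist_force: [-0.6, 0.3, 0.4]
width: 0.0511
```

play_rows(rows=[[0.2, [0, 0, 0], [0, 0, 0]], [0.2, [0, 0, 0], [0, 0, 0]], [0.2, [0, 0, 0], [0, 0, 0]], [0.2, [0, 0, 0], [0, 0, 0]], [0.2, [0, 0, 0], [0, 0, 0]]])

```text
t: 20.78
ee_pos: [0.5345, -0.1767, 0.0788]
tool_rot: [[-0.952, 0.308, 0.002], [0.308, 0.952, -0.002], [-0.002, -0.001, -1.0]]
wrist_force: [-1.5, -0.7, 5.9]
width: 0.0269
```

```bash
python3 - <<'E'
from h import *
go(.534,-.176,.078,np.radians(162.1))
E
```

```text
t 20.77 pos [ 0.5345 -0.1767  0.0788] xang 162.09 tilt [ 0.0018 -0.0017 -1.    ] F [-1.47 -0.74  5.86] w 0.0269
turn [-0.001   0.0023 -0.0002]
shift cm [0.07 0.05 0.08]
```

play_rows(rows=[[0.2, [0, 0, -1], [0, 0, 0]], [0.2, [0, 0, -2.4], [0, 0, 0]], [0.2, [0, 0, -3.8], [0, 0, 0]], [0.2, [0, 0, -5.2], [0, 0, 0]], [0.2, [0, 0, -6.6], [0, 0, 0]], [0.2, [0, 0, -8], [0, 0, 0]], [0.2, [0, 0, -9.5], [0, 0, 0]], [0.2, [0, 0, -10.5], [0, 0, 0]], [0.2, [0, 0, -11], [0, 0, 0]], [0.2, [0, 0, -11], [0, 0, 0]], [0.2, [0, 0, -11], [0, 0, 0]], [0.2, [0, 0, -11], [0, 0, 0]]])

```text
t: 22.28
ee_pos: [0.5332, -0.1758, 0.1868]
tool_rot: [[-0.952, 0.307, -0.001], [0.307, 0.952, 0.001], [0.001, 0.0, -1.0]]
wrist_force: [0.4, 1.4, -5.8]
width: 0.027
```

```bash
python3 - <<'E'
from h import *
go(.5323,.2183,.188,np.radians(162.1))
E
```

```text
t 22.27 pos [ 0.5332 -0.1758  0.1868] xang 162.09 tilt [-1.3e-03  5.0e-04 -1.0e+00] F [ 0.42  1.43 -5.76] w 0.027
turn [ 0.0001 -0.0014 -0.0001]
shift cm [12.21 37.48 -0.1 ]
```

play_rows(rows=[[0.2, [0.6, 1.8, 0], [0, 0, 0]], [0.2, [1.6, 5, 0], [0, 0, 0]], [0.2, [2.9, 9, 0], [0, 0, 0]], [0.2, [4.2, 13, 0], [0, 0, 0]], [0.2, [5.5, 17, 0], [0, 0, 0]], [0.2, [6.8, 21, 0], [0, 0, 0]], [0.2, [8.1, 25, 0], [0, 0, 0]], [0.2, [9.4, 29, 0], [0, 0, 0]], [0.2, [10.7, 33, 0], [0, 0, 0]], [0.2, [11.8, 36, 0], [0, 0, 0]], [0.2, [12.2, 37.5, 0], [0, 0, 0]], [0.2, [12.2, 37.5, 0], [0, 0, 0]]])

```text
t: 23.78
ee_pos: [0.5325, 0.2193, 0.1873]
tool_rot: [[-0.952, 0.306, -0.0], [0.306, 0.952, -0.0], [0.0, -0.0, -1.0]]
wrist_force: [0.6, -0.1, -5.9]
width: 0.027
```

play_rows(rows=[[0.2, [0, 0, 1.5], [0, 0, 0]], [0.2, [0, 0, 3], [0, 0, 0]], [0.2, [0, 0, 4], [0, 0, 0]], [0.2, [0, 0, 5], [0, 0, 0]], [0.2, [0, 0, 5], [0, 0, 0]], [0.2, [0, 0, 5], [0, 0, 0]]])

```text
t: 24.52
ee_pos: [0.5333, 0.2184, 0.1378]
tool_rot: [[-0.952, 0.308, 0.001], [0.308, 0.952, 0.0], [-0.001, 0.0, -1.0]]
wrist_force: [-0.5, -0.4, -6.2]
width: 0.0265
```

```bash
python3 - <<'E'
from h import *
go(.5323,.2183,.111,np.radians(162.1))
a=imaging.get_image("side");b=imaging.get_image("top")
A=cv2.resize(np.ascontiguousarray(a[200:300,280:380]),None,fx=5.6,fy=5.6,interpolation=cv2.INTER_CUBIC)
# predicted nose / ring centre marks (red nose end, green ring top)
s=sense();n=s['ee_pos']-[0,0,.0738]
print(n,"nose px crop",(proj("side",[n])-[280,200])*5.6,"ring top px",(proj("side",[[.5323,.2183,.045]])-[280,200])*5.6)
cv2.imwrite("pics/s8.png",A[:,:,::-1])
E
```

```text
t 24.52 pos [0.5333 0.2184 0.1378] xang 162.08 tilt [ 7.e-04  1.e-04 -1.e+00] F [-0.54 -0.36 -6.22] w 0.0265
turn [ 0.0003  0.0006 -0.0003]
shift cm [ 0.1  -0.04  2.68]
[0.533569   0.21851851 0.06438213] nose px crop [[211.48834589 317.39803295]] ring top px [[214.26890747 352.6440918 ]]
```

View pics/s8.png

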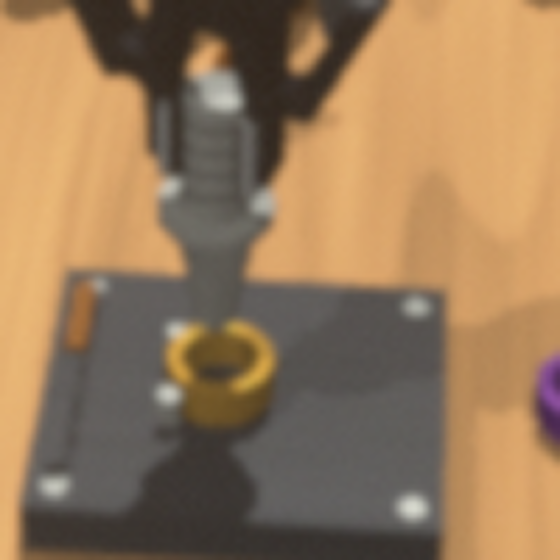

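The nose, at about (216,322) in the crop, is nearly above the ring mouth at (220,352), and both match the predictions. I lower it 2.6 cm and watch the force.

play_rows(rows=[[0.2, [0.1, 0, 0.6], [0, 0, 0]], [0.2, [0.1, 0, 1.2], [0, 0, 0]], [0.2, [0.1, 0, 1.8], [0, 0, 0]], [0.2, [0.1, 0, 2.3], [0, 0, 0]], [0.2, [0.1, 0, 2.6], [0, 0, 0]], [0.2, [0.1, 0, 2.6], [0, 0, 0]], [0.2, [0.1, 0, 2.6], [0, 0, 0]], [0.2, [0.1, 0, 2.6], [0, 0, 0]], [0.2, [0.1, 0, 2.6], [0, 0, 0]]])

```text
t: 25.75
ee_pos: [0.5321, 0.2187, 0.1116]
tool_rot: [[-0.952, 0.308, 0.0], [0.308, 0.952, 0.0], [-0.0, 0.0, -1.0]]
wrist_force: [-0.5, -0.1, -4.6]
width: 0.0269
```

```bash
python3 - <<'E'
from h import *
go(.5323,.2183,.111,np.radians(162.1))
a=imaging.get_image("side");b=imaging.get_image("top")
go(.5323,.2183,.111)
# brass pixels in the ring region vs picture before (side4, same ring seated), and lighter-mandrel patch in the top view
def brass(im,box):
    x0,y0,x1,y1=box; m=cv2.inRange(cv2.cvtColor(np.ascontiguousarray(im[y0:y1,x0:x1]),cv2.COLOR_RGB2HSV),(16,140,60),(32,255,255))
    v,u=np.nonzero(m); return len(u),u.min()+x0,u.max()+x0,v.max()+y0
for im in(np.load("side4.npy"),a): print(brass(im,(302,252,345,285)))
t0=np.load("top0.npy"); box=np.s_[205:240,416:450]
print("light mandrel patch diff px, top:",(np.abs(t0[box].astype(int)-b[box]).max(2)>40).sum())
# where did top view change?
d=(np.abs(t0.astype(int)-b).max(2)>45).astype(np.uint8);n,_,st,_=cv2.connectedComponentsWithStats(d)
print([tuple(x) for x in st[1:] if x[4]>12])
E
```

```text
t 25.75 pos [0.5321 0.2187 0.1116] xang 162.09 tilt [ 4.e-04  1.e-04 -1.e+00] F [-0.51 -0.06 -4.57] w 0.0269
turn [ 0.0002  0.0004 -0.0002]
shift cm [-0.03 -0.03  0.06]
t 25.85 pos [0.532  0.2186 0.1116] xang 162.09 tilt [ 2.e-04 -0.e+00 -1.e+00] F [ 0.07  0.21 -4.83] w 0.0268
shift cm [-0.04 -0.02  0.06]
(249, np.int64(310), np.int64(328), np.int64(275))
(166, np.int64(310), np.int64(328), np.int64(275))
light mandrel patch diff px, top: 10
[(np.int32(215), np.int32(141), np.int32(12), np.int32(51), np.int32(96)), (np.int32(221), np.int32(141), np.int32(34), np.int32(48), np.int32(549)), (np.int32(181), np.int32(151), np.int32(4), np.int32(23), np.int32(44)), (np.int32(175), np.int32(152), np.int32(5), np.int32(43), np.int32(68)), (np.int32(212), np.int32(152), np.int32(2), np.int32(13), np.int32(18)), (np.int32(213), np.int32(167), np.int32(4), np.int32(14), np.int32(23)), (np.int32(182), np.int32(175), np.int32(10), np.int32(19), np.int32(75)), (np.int32(59), np.int32(195), np.int32(122), np.int32(205), np.int32(11093)), (np.int32(222), np.int32(203), np.int32(29), np.int32(46), np.int32(569)), (np.int32(247), np.int32(203), np.int32(14), np.int32(18), np.int32(91)), (np.int32(378), np.int32(204), np.int32(26), np.int32(17), np.int32(184)), (np.int32(178), np.int32(221), np.int32(12), np.int32(31), np.int32(307)), (np.int32(241), np.int32(249), np.int32(28), np.int32(127), np.int32(1411)), (np.int32(216), np.int32(272), np.int32(21), np.int32(17), np.int32(229)), (np.int32(43), np.int32(315), np.int32(6), np.int32(6), np.int32(14)), (np.int32(27), np.int32(330), np.int32(27), np.int32(20), np.int32(219)), (np.int32(55), np.int32(340), np.int32(18), np.int32(14), np.int32(108)), (np.int32(0), np.int32(352), np.int32(100), np.int32(48), np.int32(2804)), (np.int32(270), np.int32(370), np.int32(20), np.int32(14), np.int32(205)), (np.int32(237), np.int32(385), np.int32(24), np.int32(15), np.int32(250))]
```

The ring outline hasn't moved, but the carried weight reads about 1 N less than before. I rise 4 mm to see whether that comes from touching the ring.

play_rows(rows=[[0.2, [0, 0, -0.4], [0, 0, 0]], [0.2, [0, 0, -0.4], [0, 0, 0]], [0.2, [0, 0, -0.4], [0, 0, 0]], [0.2, [0, 0, -0.4], [0, 0, 0]], [0.2, [0, 0, -0.4], [0, 0, 0]], [0.2, [0, 0, -0.4], [0, 0, 0]]])

```text
t: 26.6
ee_pos: [0.5319, 0.2186, 0.1154]
tool_rot: [[-0.952, 0.308, -0.0], [0.308, 0.952, -0.0], [0.0, -0.0, -1.0]]
wrist_force: [0.0, -0.4, -5.7]
width: 0.0269
```

```bash
python3 - <<'E'
from h import *
f=[]
for i in range(8): imaging.get_image("side"); f.append(sense()['wrist_force'].round(2).tolist())
print(f,np.mean(f,0)); go(.5323,.2183,.111)
E
```

```text
[[-0.61, 0.77, -5.75], [-0.3, -0.78, -6.15], [0.71, -0.05, -5.64], [-0.06, -0.1, -6.51], [-0.57, -0.99, -6.41], [-0.53, -0.26, -5.89], [0.2, -0.52, -5.69], [0.27, 0.07, -6.0]] [-0.11125 -0.2325  -6.005  ]
t 27.0 pos [0.532  0.2186 0.1155] xang 162.09 tilt [ 0.e+00 -1.e-04 -1.e+00] F [ 0.27  0.07 -6.  ] w 0.0271
shift cm [-0.04 -0.02  0.45]
```

play_rows(rows=[[0.2, [0, 0, 0.1], [0, 0, 0]], [0.2, [0, 0, 0.2], [0, 0, 0]], [0.2, [0, 0, 0.25], [0, 0, 0]], [0.2, [0, 0, 0.25], [0, 0, 0]], [0.2, [0, 0, 0.25], [0, 0, 0]], [0.2, [0, 0, 0.25], [0, 0, 0]], [0.2, [0, 0, 0.25], [0, 0, 0]]])

```text
t: 27.88
ee_pos: [0.532, 0.2186, 0.113]
tool_rot: [[-0.952, 0.308, 0.0], [0.308, 0.952, 0.0], [-0.0, 0.0, -1.0]]
wrist_force: [0.1, -0.3, -5.4]
width: 0.0273
```

```bash
python3 - <<'E'
from h import *
f=[]
for i in range(8): a=imaging.get_image("side"); f.append(sense()['wrist_force'])
print(np.mean(f,0)); go(.5323,.2183,.111)
# seek nose end vs side view: dark/grey boundary at shoulder: report shoulder-rim rows
n=sense()['ee_pos']-[0,0,.0738]; print(proj("side",[n,n+[0,0,.055],n+[0,0,.116]]))
np.save("side9.npy",a)
col=a[225:262,316:323].mean(1).mean(1); print(col.round().astype(int).tolist())
E
```

```text
[ 0.0156001  -0.12758589 -5.7253035 ]
t 28.27 pos [0.5319 0.2186 0.1129] xang 162.09 tilt [-0.e+00 -1.e-04 -1.e+00] F [-0.23 -0.26 -5.91] w 0.0271
shift cm [-0.04 -0.02  0.19]
[[318.38513772 264.95568457]
 [318.55749477 246.76143789]
 [318.76225203 225.16474878]]
[165, 172, 176, 158, 124, 101, 91, 86, 88, 92, 91, 87, 89, 92, 90, 87, 91, 93, 89, 86, 91, 94, 97, 100, 105, 105, 103, 97, 92, 88, 87, 88, 88, 88, 88, 87, 87]
```

play_rows(rows=[[0.2, [0, 0, 0.05], [0, 0, 0]], [0.2, [0, 0, 0.1], [0, 0, 0]], [0.2, [0, 0, 0.1], [0, 0, 0]], [0.2, [0, 0, 0.1], [0, 0, 0]], [0.2, [0, 0, 0.1], [0, 0, 0]], [0.2, [0, 0, 0.1], [0, 0, 0]]])

```text
t: 29.02
ee_pos: [0.5319, 0.2186, 0.112]
tool_rot: [[-0.952, 0.308, -0.0], [0.308, 0.952, -0.0], [-0.0, -0.0, -1.0]]
wrist_force: [-0.6, -0.1, -5.4]
width: 0.0265
```

```bash
python3 - <<'E'
from h import *
f=[]
for i in range(12): a=imaging.get_image("side"); f.append(sense()['wrist_force'])
print(np.mean(f,0),np.std(f,0),np.array(f)[:,2].round(2)); go(.5323,.2183,.111)
def brass(im,box):
    x0,y0,x1,y1=box; m=cv2.inRange(cv2.cvtColor(np.ascontiguousarray(im[y0:y1,x0:x1]),cv2.COLOR_RGB2HSV),(16,140,60),(32,255,255))
    v,u=np.nonzero(m); return len(u),u.min()+x0,u.max()+x0,v.max()+y0
print(brass(a,(302,252,345,285)))
E
```

```text
[ 0.23404151 -0.00980223 -5.58403105] [0.4817651  0.52868531 0.36295977] [-5.47 -5.35 -6.03 -5.47 -5.57 -5.75 -5.53 -6.21 -5.33 -5.96 -5.57 -4.76]
t 29.62 pos [0.532  0.2186 0.112 ] xang 162.09 tilt [ 0.e+00 -1.e-04 -1.e+00] F [ 0.47  0.51 -4.76] w 0.0268
shift cm [-0.04 -0.02  0.1 ]
(164, np.int64(310), np.int64(328), np.int64(275))
```

The mean is 5.6 N, and single readings scatter down to 4.8 N with noise, so the ring carries nothing measurable. I'm handing in.

```bash
python3 -c "
from h import *
print(order.finish_job())"
```

```text
the job is handed in; nothing more can be done
None
```

The job is done and handed in at about 30 s of the 72 s allowed; no verdict was reported.

**What I did**
- **Ring:** I slid the brass ring along the plate without lifting it, then pushed it home against both pins. A further 8 N of push moved it only 0.2 mm.
- **Hefting:** the left mandrel weighed about 5.8 N and the right one about 2.3 N. I set each back in its own hole after hefting.
- **Finish:** I lifted the left, heavier mandrel again. It is now held upright with its nose about 7 mm inside the mouth of the ring.

**Last checks**
- The tool is upright to within 0.001 rad and still, with a grip width of 27 mm.
- The carried weight averaged 5.6 N, against 5.7–6.2 N higher up. That 0.1–0.6 N difference is close to the sensor noise and under the 2 N limit on the ring.
- The ring's outline in the side view is the same as when it was seated.
- The lighter mandrel's patch in the top view barely changed, with 10 pixels different, so it stands in its hole.

**Less certain**
- One early reading of 4.6 N suggested the nose might be touching the ring. Later averages put that down to noise.
- The nose depth comes from the arm's pose rather than a direct view, and is good to about 2 mm.
- I didn't measure the bystanders individually. Top-view changes near the driver and the red ring I took to be arm shadow, and I never went near either.

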